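Put the sharpening stone away in its latching case

ROBOT

A 6-joint arm with a two-finger parallel gripper is mounted at the origin on the work surface. World frame = base frame: x ahead of the robot, y to its left, z up, the work surface at z = 0. Lengths are in m, angles in rad, forces in N, time in s.
With the tool pointing down it reaches from about 0.3 to 0.775 m from the base axis. Payload 14.6 kg.
Tool frame: the origin (TCP) lies on the centre line of the jaws, within the pads' length; the fingertips stand 17 mm ahead of it and the grasp point (between the pads) lies 2 mm behind it; z points along the fingers, x is the direction in which the jaws open and shut, and the axes are right-handed (so a half turn about z gives the same grasp; the last joint's range is limited). The gripper opens to 94 mm and grips with 3 to 60 N. Pads are 16 mm wide; open, the fingers measure 119 mm over their backs; the gripper's body (75 mm by 177 mm) begins 78 mm behind the grasp point.
Start: joints at [-1.415, 0.3, 1.521, -0, 1.321, -0.067], TCP at [0.122, -0.536, 0.222] pointing down, gripper open.
Joint ranges: [-3.03, 3.03], [-0.79, 2.21], [0.23, 2.52], [-1.04, 4.18], [0, 3.07], [-2.55, 2.55]. Speed limits (rad/s): [2.22, 2.22, 2.57, 3.14, 3.14, 3.14].

INTERFACE

Orientations are given as [roll, pitch, yaw] about the fixed x, y, z axes, in that order (R = Rz(yaw) Ry(pitch) Rx(roll)).
In Python, from station import ctrl gives the robot as it stands. The module is installed in compiled form; this text tells all that it offers.
- The arm moves only by the tool drive_tool, never from a script. Its argument "increments" is a list of rows, each a list of 3 entries, a list of its own where there are three numbers: the turn, a rotation vector about the tool's x, y, z in degrees, then the shift along the tool's x, y, z in mm, then the opening, from 0 (shut) to 1 (fully open). In form: [[[ax, ay, az], [dx, dy, dz], hand], ...]. A call has 1 to 20 rows; each row shifts and turns the commanded pose from where the row before left it, along the tool's axes as they then stand; what a row does not reach is not made up. A row lasts 1/8 s, in which the tool goes at most 62.5 mm and 10.7 degrees, less where a joint would pass 70% of its speed; a pose out of reach is approached as far as the arm can. A call with a gripper value outside its range is refused whole. The fingers move at their own pace and stop on an object; "squeeze" is the grip in N (left out, the last holds). Time passes only in rows, so rows that do not move let the fingers close. It gives the time, the measured TCP pose, the force and the opening at its end, in the units of the state.
- ctrl.get_obs(): the state, without advancing time (a new reading comes with each control period).
- ctrl.camera(name): name is "scene" or "top" or "wrist"; returns the picture (480x640x3 uint8, red, green, blue); there is no depth.
- ctrl.calibration(name): a dict with "fx", "fy", "cx", "cy" (pixels), "rvec" (rotation vector, rad) and "tvec" (3), from world to camera coordinates, as OpenCV has them. Camera axes: x right, y down, z forward; pixel columns grow to the right and rows downward; lengths in m; the calibration is good to about 2 mm. The wrist camera is an equidistant fisheye: a pixel r from the principal point sees the ray r / f radians off the axis. A picture is of the moment at which its call begins: read the wrist's pose just before it. calibration takes no time and is no camera call; for the wrist camera it gives the pose at the moment of the call.
- ctrl.hand_in(): hands the job in, once; it reports no verdict.
The state is a dict: "time_s": time; "qpos": joint angles; "joint_vel": joint speeds; "tau": joint torques, N m; "ee_pos": TCP position; "eef_rot": TCP orientation; "force": force on the tool from outside, world axes, zero at the start; "moment": the same for the moment, N m; "grip_width": finger opening in m.
Only numpy, scipy, OpenCV 4.12 (cv2) and the standard library are available. Lean on these libraries where they do the work, as an engineer would, in place of code of your own. Each camera call takes 0.05 s, during which the arm holds its last target.

TASK

Put the loose sharpening stone away in its case: hold the sprung tab on the orange cover pressed down while you slide the cover fully open, lower the stone flat into the empty middle lane without dropping it, then hold the tab down again and slide the cover fully shut so that the tab pops up and latches it. Let go of everything, and leave the offcut, the wax jar, the oil bottle and the egg cup where they stand.

Things in the scene. Friction and masses are not known exactly. Their poses are not given: they have to be found in the camera images.
- case: Stone case, blue walls, fixed to the bench: 180 mm long (its x), 102 wide (y), walls 40 high and 6 thick; floor 5 thick, inside 168 x 90. Origin: centre of the underside. The cover lies on the walls and opens towards the case's +x, uncovering the -x half, where two low black ribs (8 high, 3 thick, along x) part three lanes: the middle one is empty, the side ones hold slim files under 12 mm high.
- lane (a point): Centre of the empty middle lane's floor, 5 mm above the bench, at x = -37, y = 0 mm in the case's frame; axes as the case. The lane is 30 mm wide (case y) and 94 long (x = -84 to 10 of the case), ended at +x by a partition 3 mm thick whose top is 25 mm above the bench.
- cover (a joint): Travel of the orange cover along case +x, m: 0 shut, 0.108 fully open, stops at both. Cover 180 x 108 mm, top 44 mm above the bench; shut it spans x -90 to 90 of the case, open its +x end juts out. Drags with 1.5 N, stays where left. Unless the tab is pressed 4 mm or more, a ratchet of 12 mm pitch (2 mm play) locks it both ways anywhere on its travel: keep the tab down all through the slide.
- tab (a joint): How far the release tab is pressed down, m: 0 up (latched), 0.008 fully down; free to slide from 0.004, 0.006 is a good depth. Spring: 3 N at the start, 7 N fully down. The tab is a black plate, 62 mm (case x) by 44 (y), flush with the cover's top in an opening 64 x 46 of the cover, and rides with it. A white fin stands across its middle, one piece with it.
- fin_top (a point): Middle of the top of the tab's white fin; axes as the case. Fin 10 mm thick (case x), 40 wide (y), 18 high; its top 62 mm above the bench, tab up; at x = -47, y = 0 of the case when shut. Pinch it from above, fingers closing along case x, and push down, or press the plate before or behind it and push against the fin.
- stone: The loose sharpening stone, two layers: grey below, green on top; 80 mm long (its x), 22 wide (y), 18 high (z), about 70 g, lying flat. Origin: centre of its underside. It may lie either way round in the lane.
- stone_mid (a point): Centre of the stone, 9 mm above its underside; axes as the stone.
- offcut: Bystander: pale wooden offcut, 75 x 26 x 20 mm, lying loose. Origin: centre of its underside.
- wax: Bystander: round white wax jar with a brass lid, diameter 56 mm, 42 mm high, standing loose. Origin: centre of its underside.
- oil: Bystander: amber oil bottle, diameter 52 mm, 150 mm high, standing loose. Origin: centre of its underside.
- clamp: Obstacle: bar clamp fixed to the bench between the case and the loose things, with a carved wooden piece in its jaws; along its x it reaches from -175 to 130 mm, 30 mm wide, up to 60 mm high. Origin: on the bench.
- eggcup: Bystander: carved pale wooden egg cup, diameter 40 mm, 58 mm high, standing loose beside the case. Origin: centre of its underside.
Things that resemble listed ones, but are neither listed nor needed, are in the scene too. Of the things like the stone, leave any that is black or yellow; of the rest the larger one is meant.

How it is judged:
On the way, in this order (a step that is already met when the one before it is completed fails the run):
1. the cover is slid open (value of joint cover above 0.095 m), for 0.2 s.
2. the stone lies flat in the middle lane, released (x of stone_mid in the frame of lane between -0.01 and 0.01 m and y of stone_mid in the frame of lane between -0.007 and 0.007 m and z of stone_mid in the frame of lane between 0.006 and 0.012 m and angle between the z axis of stone and the z axis of case, either way round below 0.08 rad and contact force between the fingers and stone below 0.1 N), for 0.2 s.
At the end, for the whole second after the job is handed in: The cover is shut to within 4 mm with the tab up (pressed less than 2 mm), and the stone rests flat (within 0.08 rad) on the floor of the middle lane between the ribs (within 10 mm lengthwise and 7 mm sideways of the lane's centre, its centre 6 to 12 mm above the floor) (value of joint cover below 0.004 m and value of joint tab below 0.002 m and x of stone_mid in the frame of lane between -0.01 and 0.01 m and y of stone_mid in the frame of lane between -0.007 and 0.007 m and z of stone_mid in the frame of lane between 0.006 and 0.012 m and angle between the z axis of stone and the z axis of case, either way round below 0.08 rad and linear speed of stone below 0.02 m/s); the robot touches nothing.
It fails at once if the stone is dropped (falls free faster than 0.6 m/s, from about 20 mm) (contact force between anything else and stone below 0.05 N and linear speed of stone above 0.6 m/s).
It fails at once if the offcut is moved more than 15 mm (distance of offcut from where it was at the start of the episode above 0.015 m).
It fails at once if the wax jar is moved more than 15 mm (distance of wax from where it was at the start of the episode above 0.015 m).
It fails at once if the oil bottle is moved more than 15 mm or tipped (distance of oil from where it was at the start of the episode above 0.015 m).
It fails at once if the egg cup is moved more than 15 mm or tipped (distance of eggcup from where it was at the start of the episode above 0.015 m).
It also fails if it takes over 67 s, if anything falls off the work surface, if the arm or the gripper's body presses on something with over 40 N, if the wrist force passes 120 N, or if a joint passes its speed limit or range.

## Working session

There is one attempt and no reset: what is moved stays moved. The work goes in short steps, Python scripts to look and compute and a tool call to move; the robot and the scene stay as the last step left them, time stands still between calls to the robot, and variables do not carry over. Pictures are saved under pics/ and viewed, and the job is handed in when it is done.

Besides the shell and the picture viewer there is one more tool, called after "Call:" by a JSON object that holds its "api" and its "payload". drive_tool: Moves the arm, as the interface text tells. Its arguments: {"type":"object","properties":{"increments":{"type":"array"},"squeeze":{"type":"number"}},"required":["increments"]}

```bash
mkdir -p pics
python3 - <<'E'
from station import ctrl
import cv2
print(ctrl.get_obs())
for n in ["scene","top","wrist"]:
    print(n,ctrl.calibration(n))
    cv2.imwrite(f"pics/{n}0.png",ctrl.camera(n)[:,:,::-1])
E
```

```text
{'time_s': 0.0, 'qpos': array([-1.41459608e+00,  3.00446119e-01,  1.52162647e+00, -1.46586356e-05,
        1.32070421e+00, -6.66159621e-02]), 'joint_vel': array([ 0.00162168, -0.0004074 , -0.00128441,  0.00025532,  0.00087465,
        0.00045571]), 'tau': array([-1.53592387e-04, -5.31811166e+01, -3.52736771e+01,  7.08374265e-02,
        2.43608822e-02, -9.29064868e-05]), 'ee_pos': array([ 0.12148143, -0.53614632,  0.22188083]), 'eef_rot': array([-3.14152800e+00,  1.18246458e-03, -1.34797644e+00]), 'force': array([ 1.36176935,  0.01969354, -0.80585541]), 'moment': array([-0.03224578,  0.02494005, -0.04253838]), 'grip_width': 0.09397593055582543}
scene {'fx': 444.60789463332515, 'fy': 444.60789463332515, 'cx': 317.6659315270482, 'cy': 234.326602113972, 'rvec': array([ 1.67498814,  2.07331807, -0.65668652]), 'tvec': array([ 0.06238761, -0.42277793,  1.13999655])}
top {'fx': 525.5774981307522, 'fy': 525.5774981307522, 'cx': 318.29573597692706, 'cy': 243.67374189244467, 'rvec': array([ 2.0916145 , -2.14464256,  0.21861829]), 'tvec': array([0.04824792, 0.57551552, 0.98390491])}
wrist {'fx': 371.64829954431775, 'fy': 371.64829954431775, 'cx': 327.04429719983733, 'cy': 242.9189839626705, 'rvec': array([-2.27985193,  1.82002765,  0.25212242]), 'tvec': array([-0.54879296, -0.02919835,  0.39149805])}
```

View pics/scene0.png

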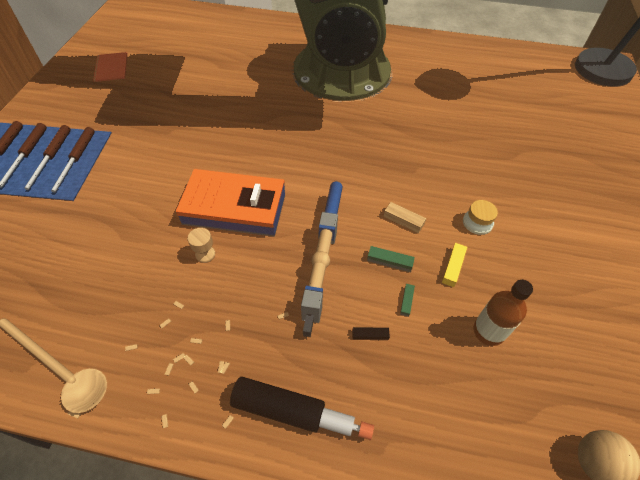

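View pics/top0.png

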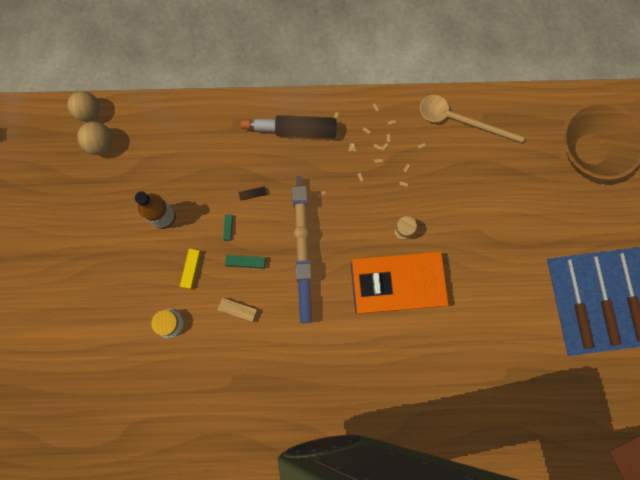

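View pics/wrist0.png

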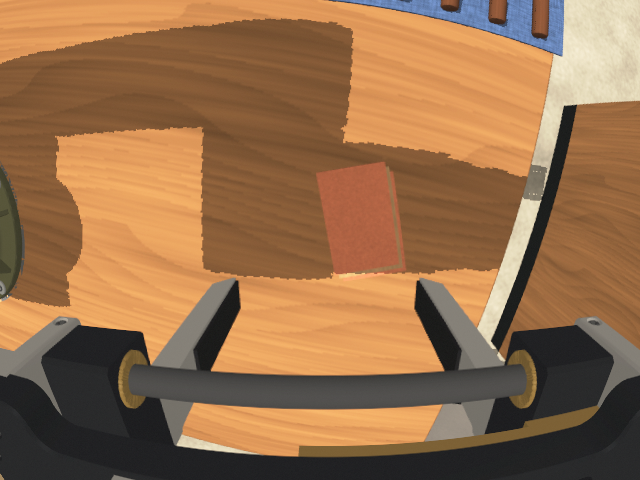

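The scene and top views show the orange cover (top view about 400,282) with its black tab at 376,284. The larger green stone is at 245,261 and the smaller green lookalike at 228,227. The clamp stands between the stone and the case. Next I'll measure these.

```bash
cat > h.py <<'E'
import numpy as np,cv2
from station import ctrl
from scipy.spatial.transform import Rotation as R
def ray(cal,uv,fish=False):
    uv=np.atleast_2d(np.array(uv,float))
    a=(uv[:,0]-cal['cx'])/cal['fx'];b=(uv[:,1]-cal['cy'])/cal['fy']
    if fish:
        r=np.hypot(a,b);s=np.where(r>1e-9,np.sin(r)/np.maximum(r,1e-9),1)
        d=np.c_[a*s,b*s,np.cos(r)]
    else: d=np.c_[a,b,np.ones_like(a)]
    M=R.from_rotvec(cal['rvec']).as_matrix()
    return -M.T@cal['tvec'], d@M
def plane(cal,uv,z,fish=False):
    o,d=ray(cal,uv,fish); return o+d*((z-o[2])/d[:,2])[:,None]
def comps(img,lo,hi,amin):
    hsv=cv2.cvtColor(img,cv2.COLOR_RGB2HSV)
    m=cv2.inRange(hsv,np.array(lo),np.array(hi))
    cs,_=cv2.findContours(m,cv2.RETR_EXTERNAL,cv2.CHAIN_APPROX_NONE)
    return [c for c in cs if cv2.contourArea(c)>amin]
def rect(cal,c,z,fish=False):
    p=plane(cal,c[:,0,:],z,fish)[:,:2]
    r=cv2.minAreaRect((p*1000).astype(np.float32))
    return r, cv2.boxPoints(r)
E
python3 - <<'E'
from h import *
np.set_printoptions(precision=1,suppress=True)
for n in ["top","scene"]:
    img=cv2.imread(f"pics/{n}0.png")[:,:,::-1].copy();cal=ctrl.calibration(n)
    for name,lo,hi,z,a in [("cover",(5,220,150),(14,255,255),.044,500),("green",(65,80,30),(95,255,255),.018,60),("yellow",(24,200,120),(32,255,255),.018,100),("white",(0,0,170),(179,70,255),.062,30)]:
        for c in comps(img,lo,hi,a):
            r,b=rect(cal,c,z); print(n,name,c[:,0].mean(0),"ctr",np.array(r[0]),"size",np.array(r[1]),"ang",round(r[2],1))
    pts={"top":{"egg":(407,222),"clamptop":(299,180),"clampbot":(306,322),"offc":(238,309),"oil":(165,215),"wax":(165,323)},"scene":{"egg":(203,256),"oil":(493,335)}}[n]
    for k,v in pts.items(): print(n,k,plane(cal,v,{"egg":.05,"clamptop":.03,"clampbot":.03,"offc":.02,"oil":.0,"wax":.042}[k])*1000)
E
```

```text
top cover [399.1 282.3] ctr [ 497.8 -124. ] size [108.3 180.8] ang 3.4
top green [244.8 261.1] ctr [552.2 184.5] size [77.9 20. ] ang 85.0
top green [227.5 227.5] ctr [623.6 220.7] size [12.7 49.3] ang 86.6
top yellow [189.4 268.5] ctr [540.3 297.4] size [22.7 80.8] ang 77.9
top white [376.5 282.5] ctr [495.9 -77.3] size [37.8  9.3] ang 3.6
top egg [[ 618.3 -146.1   50. ]]
top clamptop [[718.8  70.4  30. ]]
top clampbot [[424.9  61.9  30. ]]
top offc [[454.7 197.8  20. ]]
top oil [[658.2 356.1   0. ]]
top wax [[429.3 336.7  42. ]]
scene white [338.8 421. ] ctr [855.3 145. ] size [48.6 18.8] ang 85.3
scene white [255.3 193.3] ctr [500.  -75.3] size [45.8 13.4] ang 3.4
scene white [ 62.5 173.9] ctr [ 530.2 -441.6] size [80.5  6.4] ang 5.8
scene white [ 36.3 171.7] ctr [ 535.  -492.3] size [83.1  6.8] ang 5.4
scene white [ 10.7 168.8] ctr [ 539.7 -543.3] size [81.2  7.4] ang 5.5
scene white [487.1  31.6] ctr [-151.5  344. ] size [42.2 73.5] ang 13.0
scene white [549.3  22.1] ctr [-239.4  504. ] size [64.  33.6] ang 24.7
scene white [558.2  30.4] ctr [-194.   529.1] size [131.6 248.3] ang 44.4
scene white [510.4  12.7] ctr [-249.8  409.5] size [120.7 106.6] ang 0.3
scene white [424.8  15.7] ctr [-208.6  188. ] size [151.1 218.8] ang 1.8
scene white [250.4   3.3] ctr [-143.7 -283. ] size [ 47.7 137.6] ang 13.1
scene egg [[ 642.7 -125.1   50. ]]
scene oil [[658.4 366.4   0. ]]
```

Call:
{"api": "drive_tool", "payload": {"increments": [[[0,0,9.4],[0,0,0],0.6],[[0,0,0],[-31,-28.5,2],0.6],[[0,0,0],[-31,-28.5,2],0.6],[[0,0,0],[-31,-28.5,2],0.6],[[0,0,0],[-31,-28.5,2],0.6],[[0,0,0],[-31,-28.5,2],0.6],[[0,0,0],[-31,-28.5,2],0.6],[[0,0,0],[-31,-28.5,2],0.6],[[0,0,0],[-31,-28.5,2],0.6],[[0,0,0],[-31,-28.5,2],0.6],[[0,0,0],[-31,-28.5,2],0.6],[[0,0,0],[-31,-28.5,2],0.6],[[0,0,0],[-31,-28.5,2],0.6],[[0,0,0],[-31,-28.5,2],0.6],[[0,0,0],[-31,-28.5,2],0.6],[[0,0,0],[0,0,0],0.6],[[0,0,0],[0,0,0],0.6]], "squeeze": 30}}

```text
time_s: 2.28
ee_pos: [0.494, -0.08, 0.1942]
eef_rot: [3.141, 0.0, -1.512]
force: [-1.0, -0.4, 0.0]
grip_width: 0.0565
```

```bash
cat > look.py <<'E'
import sys
from h import *
n,o=sys.argv[1:3]
cal=ctrl.calibration(n);img=ctrl.camera(n)
cv2.imwrite(f"pics/{o}.png",img[:,:,::-1]);np.save(f"pics/{o}.npy",np.r_[cal['fx'],cal['fy'],cal['cx'],cal['cy'],cal['rvec'],cal['tvec']])
ob=ctrl.get_obs();print(ob['time_s'],ob['ee_pos'],ob['eef_rot'],ob['force'])
E
cat >> h.py <<'E'
def load(o):
    v=np.load(f"pics/{o}.npy");return cv2.imread(f"pics/{o}.png")[:,:,::-1].copy(),dict(fx=v[0],fy=v[1],cx=v[2],cy=v[3],rvec=v[4:7],tvec=v[7:10])
E
python3 look.py wrist w1
python3 - <<'E'
from h import *
np.set_printoptions(precision=1,suppress=True)
img,cal=load("w1")
for name,lo,hi,z,a in [("cover",(5,220,100),(14,255,255),.044,2000),("white",(0,0,200),(179,60,255),.062,300)]:
    for c in comps(img,lo,hi,a):
        r,b=rect(cal,c,z,True); print(name,c[:,0].mean(0),c[:,0].min(0),c[:,0].max(0),"ctr",np.array(r[0]),"size",np.array(r[1]),"ang",round(r[2],1))
E
```

```text
2.325 [ 0.49389698 -0.08033294  0.19440293] [ 3.14131351e+00 -2.76191528e-05 -1.51265729e+00] [-0.53038477  0.37941054 -0.00827018]
white [323.5 236.2] [318 213] [329 259] ctr [494.4 -76.4] size [39.   9.2] ang 3.4
```

View pics/w1.png

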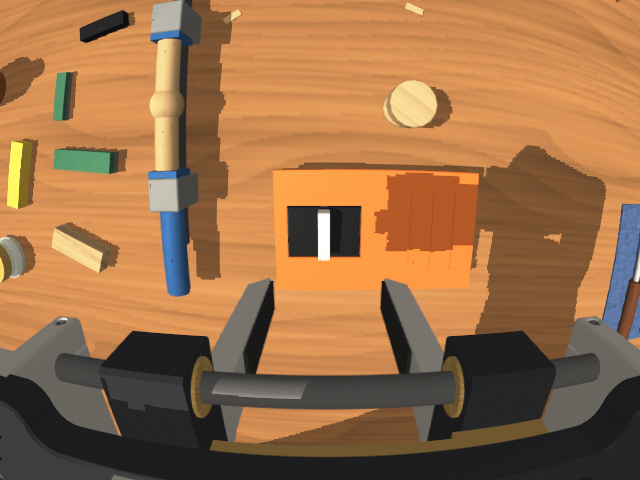

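The wrist view shows the fin at pixel (323,236). That puts it at (494.4, -76.4) mm with the expected 39x9 size, which agrees with the top view. Next I descend around the fin and pinch it.

Call:
{"api": "drive_tool", "payload": {"increments": [[[0,0,0],[-3.4,-1.3,20],0.32],[[0,0,0],[0,0,40],0.32],[[0,0,0],[0,0,40],0.32],[[0,0,0],[0,0,20],0.32],[[0,0,0],[0,0,11],0.32],[[0,0,0],[0,0,0],0.05],[[0,0,0],[0,0,0],0.05],[[0,0,0],[0,0,0],0.05],[[0,0,0],[0,0,0],0.05]], "squeeze": 30}}

```text
time_s: 3.45
ee_pos: [0.496, -0.0767, 0.0642]
eef_rot: [-3.14, -0.001, -1.512]
force: [-0.6, -5.7, 3.6]
grip_width: 0.0095
```

Call:
{"api": "drive_tool", "payload": {"increments": [[[0,0,0],[0,0,3],0.05],[[0,0,0],[0,0,3],0.05],[[0,0,0],[0,0,3],0.05],[[0,0,0],[0,0,0],0.05],[[0,0,0],[0,0,0],0.05]]}}

```text
time_s: 4.08
ee_pos: [0.4963, -0.0768, 0.0561]
eef_rot: [-3.139, -0.001, -1.512]
force: [-4.9, -4.5, 17.1]
grip_width: 0.0098
```

Call:
{"api": "drive_tool", "payload": {"increments": [[[0,0,0],[0,0,-1.5],0.05],[[0,0,0],[0,0,0],0.05],[[0,0,0],[5,0,0],0.05],[[0,0,0],[5,0,0],0.05]]}}

```text
time_s: 4.58
ee_pos: [0.4966, -0.0861, 0.0567]
eef_rot: [-3.14, 0.0, -1.512]
force: [-1.5, 1.8, 5.8]
grip_width: 0.0098
```

Call:
{"api": "drive_tool", "payload": {"increments": [[[0,0,0],[8,0,0],0.05],[[0,0,0],[10,0,0],0.05],[[0,0,0],[10,0,0],0.05],[[0,0,0],[10,0,0],0.05],[[0,0,0],[10,0,0],0.05],[[0,0,0],[10,0,0],0.05],[[0,0,0],[10,0,0],0.05],[[0,0,0],[10,0,0],0.05],[[0,0,0],[10,0,0],0.05],[[0,0,0],[6,0,0],0.05],[[0,0,0],[3,0,0],0.05],[[0,0,0],[0,0,0],0.05],[[0,0,0],[0,0,0],0.05]]}}

```text
time_s: 6.2
ee_pos: [0.5023, -0.1832, 0.0569]
eef_rot: [-3.14, -0.001, -1.512]
force: [-0.4, -1.3, 6.0]
grip_width: 0.0098
```

Call:
{"api": "drive_tool", "payload": {"increments": [[[0,0,0],[1.2,0,0],0.05],[[0,0,0],[0,0,0],0.05],[[0,0,0],[0,0,-4],0.05],[[0,0,0],[0,0,-3.5],0.05],[[0,0,0],[0,0,0],0.05],[[0,0,0],[0,0,0],0.3],[[0,0,0],[0,0,0],0.3],[[0,0,0],[0,0,-30],0.3],[[0,0,0],[0,0,-40],0.3],[[0,0,0],[0,0,-40],0.4],[[0,0,0],[0,0,-30],0.4],[[0,0,0],[-40,0,0],0.4],[[0,0,0],[-40,0,0],0.4],[[0,0,0],[0,0,0],0.4],[[0,0,0],[0,0,0],0.4]]}}

```text
time_s: 8.07
ee_pos: [0.4971, -0.1048, 0.2033]
eef_rot: [3.141, -0.0, -1.512]
force: [-0.2, -0.4, 0.2]
grip_width: 0.0377
```

```bash
python3 look.py wrist w2;python3 look.py top t2
python3 - <<'E'
from h import *
np.set_printoptions(precision=1,suppress=True)
for o,f in (("w2",True),("t2",False)):
  img,cal=load(o)
  for name,lo,hi,z,a in [("white",(0,0,200),(179,60,255),.062,40),("green",(65,80,30),(95,255,255),.018,60)]:
    for c in comps(img,lo,hi,a):
        r,b=rect(cal,c,z,f); print(o,name,c[:,0].mean(0),"ctr",np.array(r[0]),"size",np.array(r[1]),"ang",round(r[2],1))
E
```

```text
8.125 [ 0.49711426 -0.10509272  0.20331198] [ 3.14131103e+00 -8.29629432e-05 -1.51253419e+00] [ 0.46999631 -0.57475808 -0.31811931]
8.175 [ 0.49709622 -0.10518619  0.20325865] [ 3.14122794e+00  2.57201029e-05 -1.51292630e+00] [-0.74786886 -0.72909056 -0.63260181]
w2 white [329.3 252. ] ctr [ 481.7 -107.2] size [ 1.8 30. ] ang 3.4
w2 white [418.2 237.4] ctr [ 500.1 -181.7] size [37.6 13. ] ang 3.6
w2 white [625.7 247.2] ctr [ 503.5 -433.6] size [78.5  7.3] ang 5.9
w2 white [330. 192.] ctr [ 533.2 -104.4] size [ 1.7 28. ] ang 3.4
w2 white [142.7 195.9] ctr [523.4  63. ] size [25.4 26. ] ang 1.8
w2 green [ 71.8 163.3] ctr [551.8 183.4] size [84.8 22.1] ang 84.8
w2 green [ 50.4 101.5] ctr [624.2 215.9] size [18.8 52.3] ang 86.1
t2 green [244.8 261.1] ctr [552.2 184.5] size [77.9 20.2] ang 84.8
t2 green [227.5 227.5] ctr [623.6 220.7] size [12.7 49.3] ang 86.6
```

View pics/w2.png

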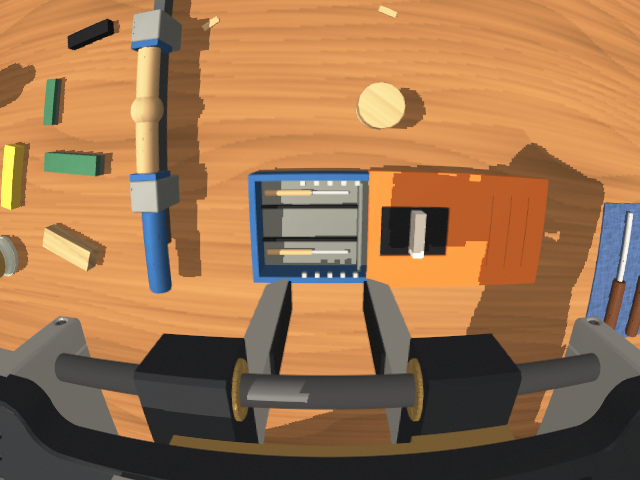

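The cover is open and the lane is empty. Its ribs are near pixel rows 208 and 241, and a file lies in each side lane. I'll zoom in to measure the lane.

Run:
```python
from h import *
img,cal=load("w2")
c=img[165:290,245:375]
cv2.imwrite("pics/w2z.png",cv2.resize(c[:,:,::-1],None,fx=5,fy=4.8,interpolation=cv2.INTER_NEAREST))
g=cv2.cvtColor(img,cv2.COLOR_RGB2GRAY)
print(g[175:285,290]);
```

```text
[124 124 124 124 124 143 166 173 172 173 173 174 173 172 143 181 210 223
 223 211 191 171 170 171 171 171 171 171 147  68  30  48  48 100 155 171
 171 171 171 170 170 171 170 169 169 169 169 169 169 168 167 168 167 169
 168 168 168 169 168 168 168 133  32  26  47  46 102 153 168 168 166 167
 163  91 148 192 219 225 220 202 167 167 166 167 166 166 166 150  92  92
  56  51  53  52  53  51  54  53  53  52  52  65  98 120 120 112  26  28
  29  26]
```

View pics/w2z.png

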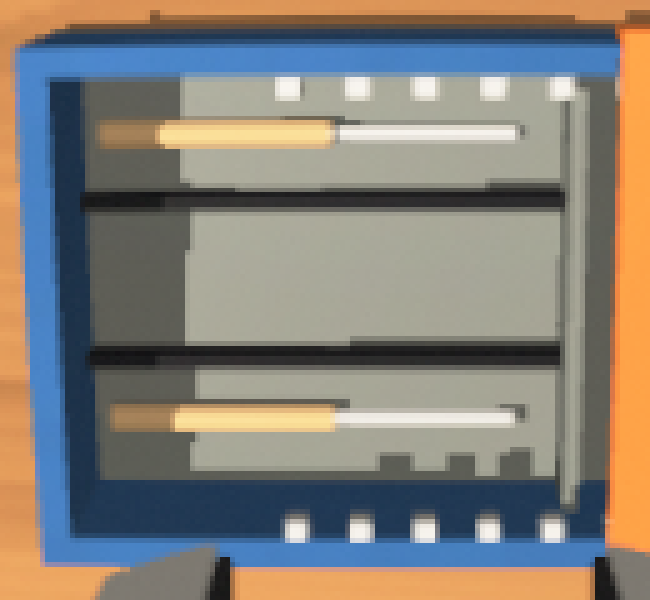

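Run:
```python
from h import *
np.set_printoptions(precision=1,suppress=True)
img,cal=load("w2")
a=np.radians(-86.6);ex=np.array([np.cos(a),np.sin(a)]);ey=np.array([-ex[1],ex[0]])
def P(n,uv,z):
    p=plane(cal,uv,z,True)[0,:2]*1000; d=p-np.array([497.8,-124]); print(n,p,"case",d@ex,d@ey)
P("rib1 top edge",(290,203.3),.013);P("rib1 lower edge",(290,207.7),.013)
P("rib2 top",(290,236.3),.013);P("rib2 low",(290,240.7),.013)
P("file1",(290,192.5),.011);P("file2",(290,252),.011)
P("wall inner top",(290,180.2),.04);P("wall out top",(290,174),.04);P("wall inner bot",(290,276.8),.04);P("out bot",(290,282),.04)
P("wall -x out",(251.5,228),.04)
P("partition",(358.5,228),.025);
```

```text
rib1 top edge [513.3 -67.4] case -55.544538616973156 18.867823340369114
rib1 lower edge [509.  -67.6] case -55.63311631079313 14.55043897990865
rib2 top [480.5 -68.6] case -56.30280279062347 -14.029170135460053
rib2 low [476.  -68.8] case -56.42092695098877 -18.52063272505543
file1 [523.6 -66.8] case -55.543250354907656 29.115587035107357
file2 [463.7 -69. ] case -56.952284012145896 -30.810890332734907
wall inner top [538.7 -69. ] case -52.447721600133804 44.13122792746583
wall out top [544.2 -68.8] case -52.362594574151366 49.63285470992901
wall inner bot [448.4 -72.2] case -54.68036880711746 -46.2843104469838
out bot [443.1 -72.3] case -54.855764763858346 -51.55569779582493
wall -x out [493.5 -35.3] case -88.82881998846035 0.9609103229604659
partition [ 495.6 -134. ] case 9.855369434547253 -2.784194320009223
```

Call:
{"api": "drive_tool", "payload": {"increments": [[[0,0,0],[-28.5,-7.2,0],0.43],[[0,0,0],[-35.7,-9,0],0.43],[[0,0,0],[-35.7,-9,0],0.43],[[0,0,0],[-35.7,-9,0],0.43],[[0,0,0],[-35.7,-9,0],0.43],[[0,0,0],[-35.7,-9,0],0.43],[[0,0,0],[-35.7,-9,0],0.43],[[0,0,0],[-42.9,-10.8,0],0.43],[[0,0,-10.2],[0,0,0],0.43],[[0,0,-10.2],[0,0,0],0.43],[[0,0,-10.2],[0,0,0],0.43],[[0,0,-10.2],[0,0,0],0.43],[[0,0,-10.2],[0,0,0],0.43],[[0,0,-10.2],[0,0,0],0.43],[[0,0,-10.2],[0,0,0],0.43],[[0,0,-10.2],[0,0,0],0.43],[[0,0,0],[0,0,30],0.43],[[0,0,0],[0,0,0],0.43],[[0,0,0],[0,0,0],0.43]]}}

```text
time_s: 10.55
ee_pos: [0.5527, 0.1846, 0.1743]
eef_rot: [-3.141, -0.001, -0.089]
force: [0.2, -0.2, 0.5]
grip_width: 0.0404
```

```bash
python3 look.py wrist w3
python3 - <<'E'
from h import *
np.set_printoptions(precision=1,suppress=True)
for o,f in (("w3",True),):
  img,cal=load(o)
  for name,lo,hi,z,a in [("green",(65,80,30),(95,255,255),.018,60)]:
    for c in comps(img,lo,hi,a):
        r,b=rect(cal,c,z,f); print(o,name,c[:,0].mean(0),"ctr",np.array(r[0]),"size",np.array(r[1]),"ang",round(r[2],1))
E
```

```text
10.6 [0.55276472 0.1847418  0.17451862] [-3.14115132e+00 -1.15934325e-03 -8.85186427e-02] [ 0.43752094  0.27529907 -0.48072421]
w3 green [326.7 228.2] ctr [551.8 187. ] size [80.2 20.9] ang 84.7
w3 green [404.8 180.3] ctr [623.6 225.2] size [14.2 53.1] ang 86.5
```

View pics/w3.png

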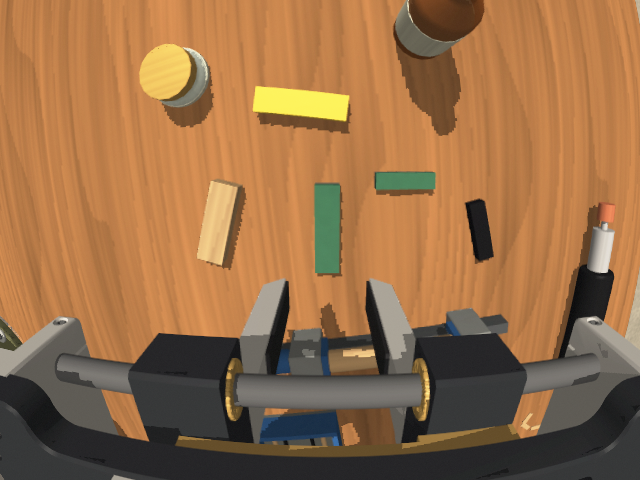

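The wrist view shows the stone at pixel (327,228). It measures 80x21 mm, centred near (552,186), and the way to it is clear. I'll descend so the fingertips stop at z≈10 mm.

Call:
{"api": "drive_tool", "payload": {"increments": [[[0,0,0],[-0.6,-1.6,30],0.43],[[0,0,0],[0,0,40],0.43],[[0,0,0],[0,0,40],0.43],[[0,0,0],[0,0,25],0.43],[[0,0,0],[0,0,12.3],0.43],[[0,0,0],[0,0,0],0.43],[[0,0,0],[0,0,0],0.1],[[0,0,0],[0,0,0],0.1],[[0,0,0],[0,0,0],0.1],[[0,0,0],[0,0,0],0.1],[[0,0,0],[0,0,0],0.1]], "squeeze": 25}}

```text
time_s: 11.98
ee_pos: [0.5523, 0.1867, 0.0271]
eef_rot: [-3.141, -0.001, -0.088]
force: [-1.9, -0.4, 6.6]
grip_width: 0.0218
```

Call:
{"api": "drive_tool", "payload": {"increments": [[[0,0,0],[0,0,-8],0.1],[[0,0,0],[0,0,-20],0.1],[[0,0,0],[0,0,-35],0.1],[[0,0,0],[0,0,-35],0.1],[[0,0,0],[0,0,-22],0.1],[[0,0,-4.2],[0,0,0],0.1],[[0,0,-4.2],[0,0,0],0.1],[[0,0,0],[-4,15,0],0.1],[[0,0,0],[-8,29,0],0.1],[[0,0,0],[-8,29,0],0.1],[[0,0,0],[-8,29,0],0.1],[[0,0,0],[-8,29,0],0.1],[[0,0,0],[-8,29,0],0.1],[[0,0,0],[-8,29,0],0.1],[[0,0,0],[-8,29,0],0.1],[[0,0,0],[-8,29,0],0.1],[[0,0,0],[-5.8,22.6,0],0.1],[[0,0,0],[0,0,0],0.1],[[0,0,0],[0,0,0],0.1]]}}

```text
time_s: 14.35
ee_pos: [0.4937, -0.0867, 0.1462]
eef_rot: [-3.141, -0.0, 0.058]
force: [0.8, -0.4, -0.8]
grip_width: 0.0216
```

```bash
python3 look.py wrist w4; python3 look.py scene s4
python3 - <<'E'
from h import *
np.set_printoptions(precision=1,suppress=True)
print(ctrl.get_obs()['grip_width'])
for o,f in (("w4",True),):
  img,cal=load(o)
  for name,lo,hi,z,a in [("green",(65,80,30),(95,255,255),.165-.017+.008,60)]:
    for c in comps(img,lo,hi,a):
        r,b=rect(cal,c,z,f); print(o,name,c[:,0].mean(0),"ctr",np.array(r[0]),"size",np.array(r[1]),"ang",round(r[2],1))
E
```

```text
14.4 [ 0.49383409 -0.08646333  0.14622818] [-3.14150823e+00 -4.03918066e-05  5.83891590e-02] [-0.05902699  0.18824588 -0.48163478]
14.45 [ 0.49390772 -0.08633575  0.14619648] [-3.14153679e+00 -1.95815284e-05  5.89652974e-02] [-0.40290579 -0.22555667 -0.7164059 ]
0.021108825049541
w4 green [327.2 293.1] ctr [492.4 -77. ] size [20.  71.9] ang 3.6
```

View pics/w4.png

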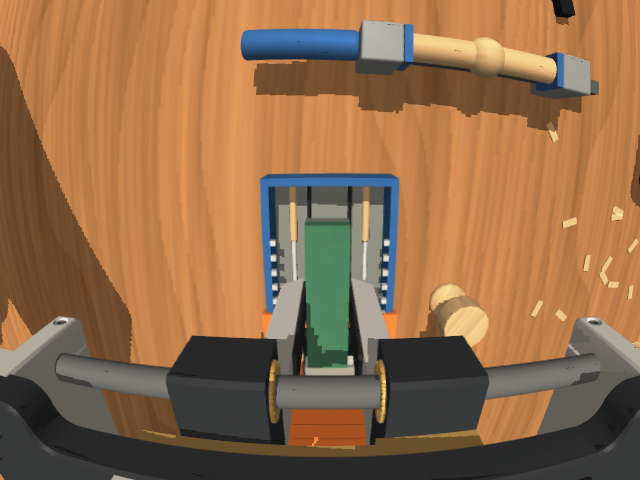

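View pics/s4.png

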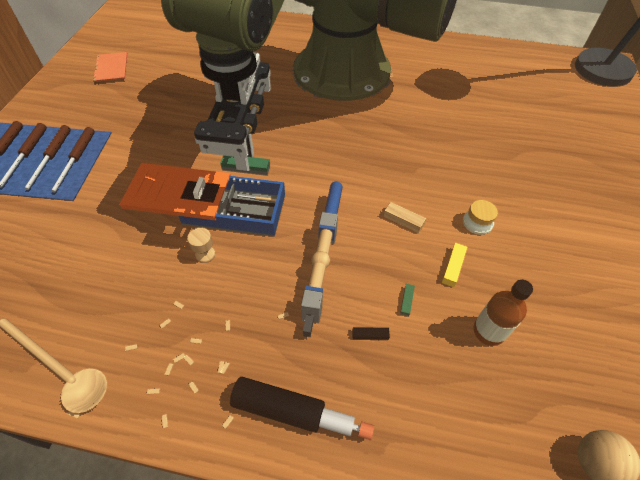

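Run:
```python
from h import *
np.set_printoptions(precision=1,suppress=True)
img,cal=load("w4")
for c in comps(img,(65,80,30),(95,255,255),60):
    r,b=rect(cal,c,.137,True); print(np.array(r[0]),r[1],r[2]);print(b)
    p=plane(cal,c[:,0],.137,True)*1000; print(p[:,1].min(),p[:,1].max())
for u in [(328,219),(328,224)]: print(plane(cal,u,.137,True)*1000)
cv2.imwrite("pics/w4z.png",cv2.resize(img[200:400,250:410,::-1],None,fx=3,fy=3))
img,cal=load("s4")
cv2.imwrite("pics/s4z.png",cv2.resize(img[90:240,110:300,::-1],None,fx=4,fy=4))
```

```text
[492.9 -85.7] (22.44017791748047, 80.87720489501953) 3.574493646621704
[[ 479.2  -46. ]
 [ 484.2 -126.7]
 [ 506.6 -125.3]
 [ 501.6  -44.6]]
-126.59954765089363 -44.71637056380223
[[491.  -43.9 137. ]]
[[491.1 -46.3 137. ]]
```

View pics/w4z.png

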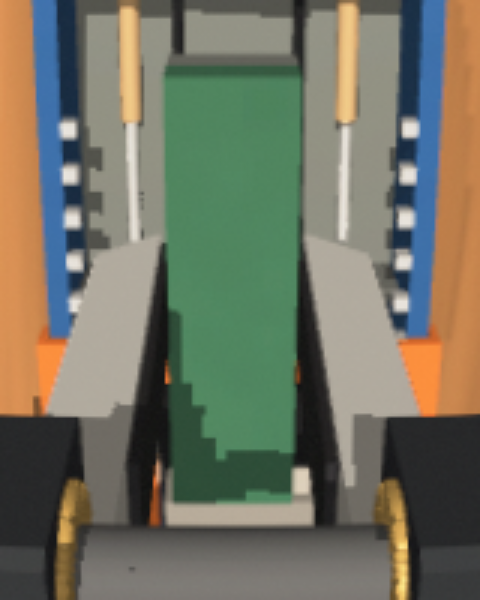

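View pics/s4z.png

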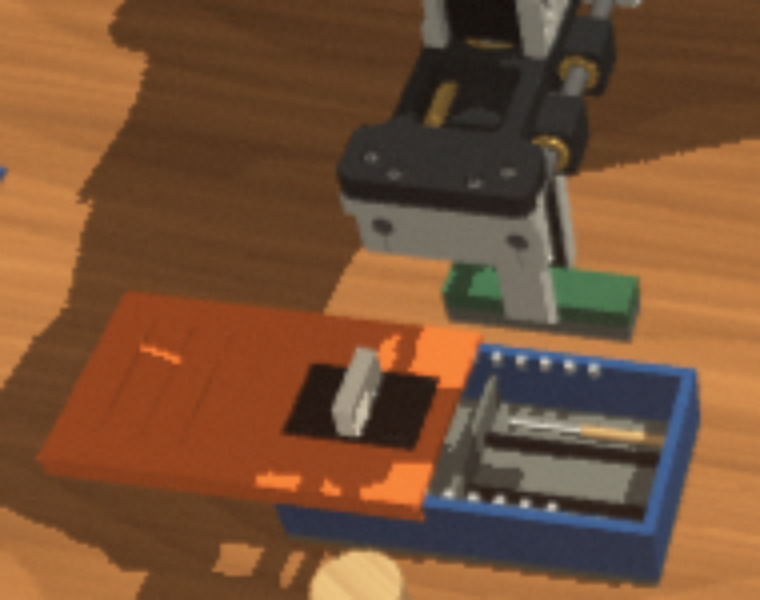

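The stone is held level and measures 80.9x22.4 mm at pad height. It's about 1 mm off the lane's centre, which I'll correct on the way down.

Call:
{"api": "drive_tool", "payload": {"increments": [[[0,0,0],[1,1,15],0.1],[[0,0,0],[0,0,25],0.1],[[0,0,0],[0,0,25],0.1],[[0,0,0],[0,0,20],0.1],[[0,0,0],[0,0,12],0.1],[[0,0,0],[0,0,8],0.1],[[0,0,0],[0,0,5],0.1],[[0,0,0],[0,0,2],0.1],[[0,0,0],[0,0,0],0.1],[[0,0,0],[0,0,0],0.1]]}}

```text
time_s: 15.7
ee_pos: [0.4952, -0.0879, 0.0345]
eef_rot: [3.141, -0.001, 0.059]
force: [0.2, 0.4, -1.7]
grip_width: 0.0218
```

Call:
{"api": "drive_tool", "payload": {"increments": [[[0,0,0],[0,0,1],0.1],[[0,0,0],[0,0,0.7],0.1],[[0,0,0],[0,0,0],0.1]]}}

```text
time_s: 16.08
ee_pos: [0.495, -0.0878, 0.0324]
eef_rot: [-3.142, 0.0, 0.059]
force: [-0.3, -0.9, -1.1]
grip_width: 0.0215
```

Call:
{"api": "drive_tool", "payload": {"increments": [[[0,0,0],[0,0,0.6],0.1],[[0,0,0],[0,0,0],0.1],[[0,0,0],[0,0,0],0.1]]}}

```text
time_s: 16.45
ee_pos: [0.495, -0.0878, 0.0321]
eef_rot: [3.142, -0.0, 0.059]
force: [-2.8, 0.1, 5.2]
grip_width: 0.0215
```

Contact with the floor reads 5 N up. I'll open gently, then lift.

Call:
{"api": "drive_tool", "payload": {"increments": [[[0,0,0],[0,0,0],0.26],[[0,0,0],[0,0,0],0.27],[[0,0,0],[0,0,0],0.28],[[0,0,0],[0,0,0],0.28],[[0,0,0],[0,0,-10],0.28],[[0,0,0],[0,0,-30],0.28],[[0,0,0],[0,0,-50],0.28],[[0,0,0],[0,0,-50],0.28],[[0,0,0],[0,0,-30],0.28],[[0,0,0],[0,0,0],0.28]]}}

```text
time_s: 17.7
ee_pos: [0.4957, -0.088, 0.2044]
eef_rot: [3.14, -0.004, 0.059]
force: [-0.3, 0.4, -1.0]
grip_width: 0.0262
```

```bash
python3 look.py wrist w5
python3 - <<'E'
from h import *
np.set_printoptions(precision=1,suppress=True)
img,cal=load("w5")
for c in comps(img,(65,80,30),(95,255,255),60):
    r,b=rect(cal,c,.023,True); print(c[:,0].mean(0),np.array(r[0]),r[1],r[2])
    d=np.array(r[0])-[497.5,-124];a=np.radians(-86.6);print("case",d@[np.cos(a),np.sin(a)],d@[-np.sin(a),np.cos(a)])
E
```

```text
17.75 [ 0.49504464 -0.0878485   0.20250775] [ 3.14111329e+00 -1.55804906e-03  5.86953817e-02] [-0.24108231  0.04808025 -1.02423588]
[325.6 223.6] [494.4 -87.8] (21.404441833496094, 80.27571868896484) 3.682610034942627
case -36.32171478967873 -0.9958370176497254
```

View pics/w5.png

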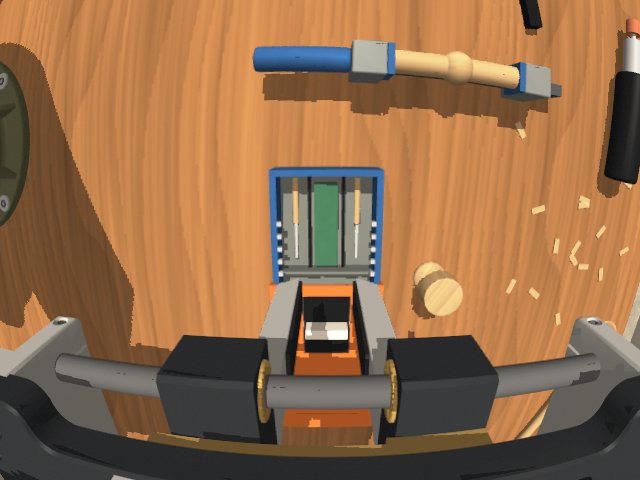

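The stone lies flat between the ribs at pixel (325,224). That is case (-36.3, -1.0), within tolerance. Now back to the fin.

Call:
{"api": "drive_tool", "payload": {"increments": [[[0,0,10],[0,0,0],0.32],[[0,0,10],[0,0,0],0.32],[[0,0,10],[0,0,0],0.32],[[0,0,10],[0,0,0],0.32],[[0,0,10],[0,0,0],0.32],[[0,0,10],[0,0,0],0.32],[[0,0,10],[0,0,0],0.32],[[0,0,10],[0,0,0],0.32],[[0,0,10],[0,0,0],0.32],[[0,0,0],[30,-0.5,0],0.32],[[0,0,0],[40,-0.6,0],0.32],[[0,0,0],[26.8,-0.5,0],0.32],[[0,0,0],[0,0,20],0.32],[[0,0,0],[0,0,0],0.32],[[0,0,0],[0,0,0],0.32]], "squeeze": 30}}

```text
time_s: 19.62
ee_pos: [0.5022, -0.1841, 0.1818]
eef_rot: [3.141, 0.0, -1.512]
force: [0.7, 0.1, -0.7]
grip_width: 0.0304
```

```bash
python3 look.py wrist w6
python3 - <<'E'
from h import *
np.set_printoptions(precision=1,suppress=True)
img,cal=load("w6")
for c in comps(img,(0,0,110),(179,60,255),200):
    r,b=rect(cal,c,.062,True); print(c[:,0].mean(0),np.array(r[0]),r[1],r[2])
E
```

```text
19.675 [ 0.50237594 -0.18412809  0.18216369] [-3.14144525e+00 -1.01091725e-04 -1.51157848e+00] [ 2.80457785e-04  1.12533882e+00 -5.95317169e-02]
[283.5 394.9] [ 347.3 -150.2] (13.631447792053223, 31.593717575073242) 2.9147214889526367
[ 40.3 347.1] [350.3 158.5] (37.46003723144531, 215.30593872070312) 27.553123474121094
[605.8 343.4] [ 395.6 -521.3] (175.8572235107422, 34.06118392944336) 65.12175750732422
[379.6 326.1] [ 427.4 -237.4] (99.3567886352539, 24.783592224121094) 16.05006980895996
[274.4 325.9] [ 421.4 -138.8] (25.362445831298828, 99.28125) 81.22647857666016
[592.9 253. ] [ 504.7 -440.9] (77.71054077148438, 9.144854545593262) 5.509583473205566
[327. 241.] [ 501.9 -183.7] (42.60832595825195, 10.14194393157959) 3.1657981872558594
[624. 250.] [ 509.7 -487.5] (78.60641479492188, 9.971672058105469) 5.749133110046387
[ 65.9 204.2] [523.6  59.8] (28.384069442749023, 27.961124420166016) 1.8625307083129883
[238.1 226.4] [ 505.  -110.2] (76.96204376220703, 62.966209411621094) 3.466675281524658
[65.2 38.1] [678.9  64.5] (28.0052490234375, 28.138256072998047) 2.064426898956299
```

View pics/w6.png

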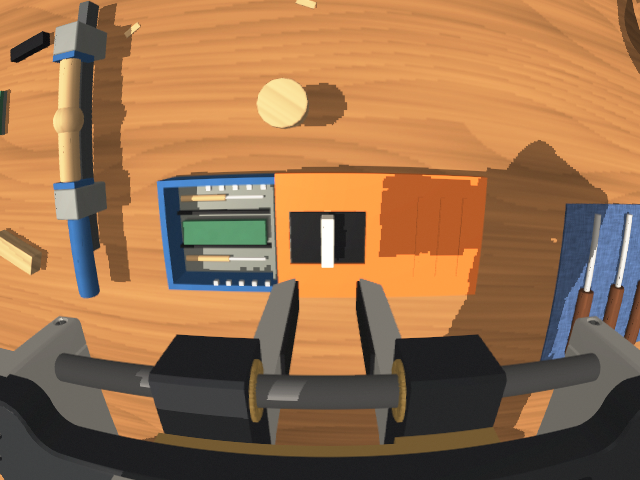

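The fin is at pixel (327,241), or (501.9,-183.7) mm. That is within 0.5 mm of the TCP, so I'll descend, pinch and press.

Call:
{"api": "drive_tool", "payload": {"increments": [[[0,0,0],[0,0,25],0.32],[[0,0,0],[0,0,40],0.32],[[0,0,0],[0,0,30],0.32],[[0,0,0],[0,0,15],0.32],[[0,0,0],[0,0,8.5],0.32],[[0,0,0],[0,0,0],0.05],[[0,0,0],[0,0,0],0.05],[[0,0,0],[0,0,0],0.05],[[0,0,0],[0,0,0],0.05],[[0,0,0],[0,0,3],0.05],[[0,0,0],[0,0,3],0.05],[[0,0,0],[0,0,1],0.05],[[0,0,0],[0,0,0],0.05],[[0,0,0],[0,0,0],0.05]]}}

```text
time_s: 21.42
ee_pos: [0.5026, -0.1845, 0.0566]
eef_rot: [-3.141, -0.0, -1.512]
force: [0.2, -0.2, 5.6]
grip_width: 0.0096
```

Call:
{"api": "drive_tool", "payload": {"increments": [[[0,0,0],[-5,0,0],0.05],[[0,0,0],[-8,0,0],0.05],[[0,0,0],[-10,0,0],0.05],[[0,0,0],[-10,0,0],0.05],[[0,0,0],[-10,0,0],0.05],[[0,0,0],[-10,0,0],0.05],[[0,0,0],[-10,0,0],0.05],[[0,0,0],[-10,0,0],0.05],[[0,0,0],[-10,0,0],0.05],[[0,0,0],[-10,0,0],0.05],[[0,0,0],[-8,0,0],0.05],[[0,0,0],[-4,0,0],0.05],[[0,0,0],[-2,0,0],0.05],[[0,0,0],[0,0,0],0.05],[[0,0,0],[0,0,0],0.05]]}}

```text
time_s: 23.3
ee_pos: [0.4963, -0.0775, 0.0566]
eef_rot: [-3.141, -0.0, -1.512]
force: [1.1, 1.8, 6.3]
grip_width: 0.0096
```

Call:
{"api": "drive_tool", "payload": {"increments": [[[0,0,0],[-1.2,0,0],0.05],[[0,0,0],[0,0,0],0.05],[[0,0,0],[0,0,0],0.05]]}}

```text
time_s: 23.68
ee_pos: [0.4963, -0.0768, 0.0566]
eef_rot: [-3.14, -0.001, -1.512]
force: [0.6, -3.1, 6.7]
grip_width: 0.0101
```

I'm at the shut stop, and the position matches where the cover started. Time to let the tab up, release and rise.

Call:
{"api": "drive_tool", "payload": {"increments": [[[0,0,0],[0,0,-4],0.05],[[0,0,0],[0,0,-3],0.05],[[0,0,0],[0,0,0],0.05],[[0,0,0],[0,0,0],0.3],[[0,0,0],[0,0,0],0.3],[[0,0,0],[0,0,0],0.3],[[0,0,0],[0,0,-20],0.3],[[0,0,0],[0,0,-40],0.3],[[0,0,0],[0,0,-40],0.3],[[0,0,0],[0,0,-30],0.3],[[0,0,0],[0,0,0],0.3],[[0,0,0],[0,0,0],0.3]]}}

```text
time_s: 25.18
ee_pos: [0.4954, -0.0762, 0.1922]
eef_rot: [3.14, 0.001, -1.512]
force: [0.9, 0.1, -0.4]
grip_width: 0.0283
```

```bash
python3 look.py wrist w7; python3 look.py scene s7;python3 look.py top t7
python3 - <<'E'
from h import *
np.set_printoptions(precision=1,suppress=True)
img,cal=load("w7")
for c in comps(img,(0,0,200),(179,60,255),200):
    r,b=rect(cal,c,.062,True); print(c[:,0].mean(0),np.array(r[0]),r[1],r[2])
print(ctrl.get_obs()['grip_width'])
A=cv2.imread("pics/scene0.png");B=cv2.imread("pics/s7.png")
cs,_=cv2.findContours((cv2.absdiff(A,B).max(2)>40).astype(np.uint8),cv2.RETR_EXTERNAL,2)
print([cv2.boundingRect(c) for c in cs if cv2.contourArea(c)>30])
for o in ("scene0","s7"):
  i=cv2.imread(f"pics/{o}.png")[:,:,::-1].copy();cal=ctrl.calibration("scene")
  for c in comps(i,(0,0,170),(179,70,255),30):
    m=c[:,0].mean(0)
    if 240<m[0]<270 and 170<m[1]<210: print(o,m,c[:,0].min(0),c[:,0].max(0))
E
```

```text
25.225 [ 0.49537996 -0.07620745  0.19196779] [ 3.13953247e+00  6.47911532e-04 -1.51205838e+00] [ 0.67920602 -0.19352608 -0.95156696]
25.275 [ 0.49539754 -0.07620724  0.19200242] [ 3.13941171e+00  6.74342191e-04 -1.51205491e+00] [ 0.35231321 -0.45604587  0.5146638 ]
25.325 [ 0.49548623 -0.0762564   0.19213465] [ 3.13957611e+00  6.07927436e-04 -1.51206326e+00] [-0.33679287 -0.266802   -0.26974089]
[328.4 238.8] [494.  -76.8] (38.95173263549805, 9.113325119018555) 3.228546142578125
0.02789869706488032
[(361, 246, 54, 27), (318, 69, 76, 48), (295, 1, 19, 41), (376, 0, 80, 48), (29, 0, 294, 235)]
scene0 [255.3 193.3] [250 184] [259 203]
s7 [255.3 193.3] [250 184] [259 203]
```

View pics/w7.png

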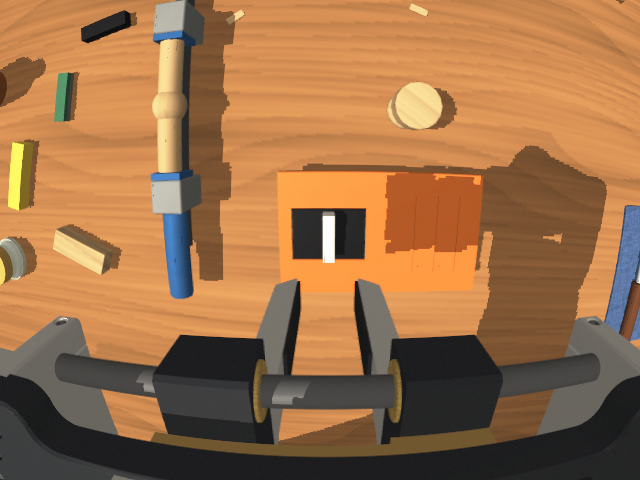

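View pics/s7.png

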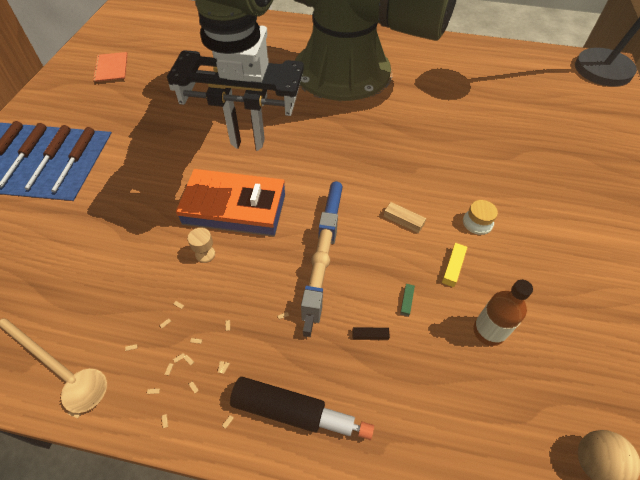

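The scene view shows the fin at (255,193), exactly the pixels it had at the start, so the cover is shut and the tab is up. The egg cup, offcut, wax jar and oil bottle look unmoved, and the gripper is clear of everything. I'm handing in.

```bash
python3 -c "
from station import ctrl
print(ctrl.hand_in())"
```

```text
the job is handed in; nothing more can be done
None
```

The stone is in the middle lane and the cover is shut and latched. I handed the job in at about 25 s of the 67 s allowed; the hand-in gives no verdict. I held the tab down for both slides, lowered the stone until it touched the lane floor, and only then let go of it.

What the last checks showed:
- **Stone:** after release it lay flat at case (-36.3, -1.0) mm, against a lane centre of (-37, 0). I did not see it again after the cover closed over it.
- **Cover and tab:** after the slide shut, the fin covered exactly the same scene-camera pixels as at the start, so the cover is closed and the tab is up.
- **Other objects:** the offcut, wax jar, oil bottle and egg cup showed no change in the scene view. The only changes there were where the stone used to lie, and the arm, its shadow and the area around the case.
- **Gripper:** it is open, well above the case and touching nothing.
- **Disagreements:** no check failed. Different position measurements of the same thing disagreed by 1–3 mm, most for the stone on the bench, with 2.5 mm between the top and wrist cameras.

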